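Find out which way a ratchet spanner drives and put it away

TASK

Take the ratchet spanner lying on the green mat, set it fully down over the brass square of the check stand and let go of it; then take it by its red grip and swing it well to and fro, both ways, to see which way it spins loose and which way it grips and carries the red pointer along (by at least 25 degrees). Then lay it flat and gently, without dropping it, fully inside the blue tray if it drives clockwise seen from above, or inside the yellow tray if it drives anticlockwise; leave the look-alike spanner on the grey mat and everything else on the table where it is.

Things in the scene. Friction and masses are not known exactly. Their poses are not given: they have to be found in the camera images.
- spanner_1: Ratchet ring spanner lying flat, 178 mm long, 0.4 kg, always the same face up. Origin: centre of the head's underside; x along the handle, away from the head, z up. Steel head 76 mm across, 26 mm thick, with a brass ring having a 23 mm square through hole. Steel neck at x 38-80 mm, red grip at x 80-140 mm. The two spanners look alike; one drives clockwise, the other anticlockwise; either may lie on the green mat.
- spanner_2: Ratchet ring spanner lying flat, 178 mm long, 0.4 kg, always the same face up. Origin: centre of the head's underside; x along the handle, away from the head, z up. Steel head 76 mm across, 26 mm thick, with a brass ring having a 23 mm square through hole. Steel neck at x 38-80 mm, red grip at x 80-140 mm. The two spanners look alike; one drives clockwise, the other anticlockwise; either may lie on the green mat.
- spanner_1_neck (a point): Point in the spanner's steel neck, 56 mm along the handle from the head's centre, 13 mm above the underside. The neck is 22 mm wide, 20 mm tall (3 to 23 mm above the underside). The head is the heavy end: the spanner balances about 40 mm from the head's centre, so the neck is where to carry it.
- spanner_2_neck (a point): Point in the spanner's steel neck, 56 mm along the handle from the head's centre, 13 mm above the underside. The neck is 22 mm wide, 20 mm tall (3 to 23 mm above the underside). The head is the heavy end: the spanner balances about 40 mm from the head's centre, so the neck is where to carry it.
- spanner_1_grip (a point): Middle of the spanner's red plastic grip, 110 mm along the handle from the head's centre, 13 mm above the underside. The grip is 60 mm long, 26 mm wide and 22 mm tall (2 to 24 mm above the underside).
- spanner_2_grip (a point): Middle of the spanner's red plastic grip, 110 mm along the handle from the head's centre, 13 mm above the underside. The grip is 60 mm long, 26 mm wide and 22 mm tall (2 to 24 mm above the underside).
- spanner_1_ring (a joint): Angle (rad, anticlockwise from above positive) of the brass ring relative to the spanner's head; 0 (within 0.06) at the start, with the square hole's sides parallel and square to the handle. One way the ring slips in the head with light clicks every 10 degrees; the other way it locks within 10 degrees. The angle changes only as it slips; nothing outside shows which way that is.
- spanner_2_ring (a joint): Angle (rad, anticlockwise from above positive) of the brass ring relative to the spanner's head; 0 (within 0.06) at the start, with the square hole's sides parallel and square to the handle. One way the ring slips in the head with light clicks every 10 degrees; the other way it locks within 10 degrees. The angle changes only as it slips; nothing outside shows which way that is.
- mat_green: Thin green mat, 150 (its x) by 250 mm, 3 mm thick, fixed; origin under its centre. The spanner to be checked lies on it, its handle partly sticking out.
- mat_grey: Thin dark grey rubber mat of the same size at the far side of the table, fixed; the other spanner lies on it and stays there.
- stand: Check stand, fixed: a white plate 160 mm square and 12 mm thick with scale marks, and on it a round aluminium pedestal 90 mm across, its top 36 mm above the table. A brass square stands up from the pedestal's centre. Origin: on the table under the centre.
- stud (a point): Centre of the brass square at the level of the pedestal's top, on which the spanner's head rests. The square rises 30 mm above it: 21 mm wide for 20 mm, then tapering to 11 mm. Turns with the square: x and y parallel to its sides, x towards the red pointer. A spanner fits on in four directions; fully down, its underside is level with this point.
- dial (a joint): Angle (rad, anticlockwise from above positive) of brass square and red pointer in the stand. They turn together, stiffly (0.35 N m, some 3 N at the red grip), stay where left, and can turn several radians either way. They turn only when the spanner grips; there is about 10 degrees of play in the square hole and up to 10 in the ratchet before that.
- pointer_tip (a point): Tip of the red pointer that turns with the brass square, 72 mm from its axis, 21 mm above the table.
- tray_blue: Blue open tray, 128 mm (its x) by 225 mm (its y) outside, 30 mm tall, 5 mm walls and floor (inside 118 by 215 mm). Origin: centre of its underside, y along its length, z up. Fixed on the board; the blue and the yellow tray may be in either of the two places. For a spanner that drives clockwise.
- tray_yellow: Yellow open tray, 128 mm (its x) by 225 mm (its y) outside, 30 mm tall, 5 mm walls and floor (inside 118 by 215 mm). Origin: centre of its underside, y along its length, z up. Fixed on the board; the blue and the yellow tray may be in either of the two places. For a spanner that drives anticlockwise.
- tray_board: White board 290 by 250 mm, 6 mm thick, fixed, on which the two trays stand side by side; origin under its centre.
- amber_bottle: A bystander to be left alone: amber glass bottle, 42 mm across, 80 mm tall; origin under its centre.
- jar: A bystander to be left alone: blue jar with white lid, 60 mm across, 62 mm tall; origin under its centre.
- mouse: A bystander to be left alone: black computer mouse, 100 by 60 mm, 32 mm tall; origin under its centre.
- slide_box: A bystander to be left alone: white slide box with red lid, 87 by 112 mm, 34 mm tall; origin under its centre.
- tip_box: A bystander to be left alone: clear box with orange lid, 87 by 122 mm, 54 mm tall; origin under its centre.
- coat_brush: A bystander to be left alone: brush with a wooden handle, 170 mm long, lying flat; origin under its middle.
Mind the look-alikes: they are no part of the job. Leave any turquoise look-alike of the stand alone.

How it is judged:
By the outcome, as a careful person would: the job done as asked, in the order asked, and still so for the second after the job is handed in, with the robot touching nothing.
It also fails if it takes over 72 s, if anything falls off the work surface, if the arm or the gripper's body presses on something with over 40 N, if the wrist force passes 120 N, or if a joint passes its speed limit or range.

ROBOT

A 7-joint arm with a two-finger parallel gripper is mounted at the origin on the work surface. World frame = base frame: x ahead of the robot, y to its left, z up, the work surface at z = 0. Lengths are in mm, angles in rad, forces in N, time in s.
With the tool pointing down it reaches from about 350 to 900 mm from the base axis. Payload 7.2 kg.
Tool frame: the origin (TCP) lies midway between the tips of the shut fingers; the grasp point (between the pads) lies 19 mm behind it; y points along the fingers, z is the direction in which the jaws open and shut, and the axes are right-handed (so a half turn about y gives the same grasp; the last joint's range is limited). The gripper opens to 88 mm and grips with 3 to 60 N. Pads are 20 mm wide; open, the fingers measure 115 mm over their backs; the gripper's body (75 mm by 178 mm) begins 61 mm behind the grasp point.
Start: joints at [-1.273, 0.411, -0.013, 1.596, 0.006, 1.134, -0.082], TCP at [223.57, 583.649, 222.653] pointing down, gripper open.
Joint ranges: [-2.95, 2.95], [-0.29, 1.99], [-1.47, 1.44], [0.14, 2.54], [-1.03, 4.17], [0.13, 1.85], [-2.86, 2.86]. Speed limits (rad/s): [2.39, 2.39, 3.01, 3.01, 3.14, 3.14, 3.14].

INTERFACE

Orientations are given as a rotation vector (axis times angle).
In Python, from cell import arm gives the robot as it stands.
- The arm moves only by the shell command python3 -m handwheel 'ROWS' [OPENING] [FORCE]. ROWS is JSON, a list of rows, each a list of 2 entries, a list of its own where there are three numbers: the shift along the tool's x, y, z in mm, then the turn, a rotation vector about the tool's x, y, z in degrees. A call has exactly 8 rows; each row is the pose to reach, as a shift and turn from the pose commanded when the call began, along the tool's axes at that moment; what a row does not reach only later rows make up. A row lasts 1/10 s, in which the tool goes at most 50 mm and 8.59 degrees, less where a joint would pass 70% of its speed; a pose out of reach is approached as far as the arm can. A call with a gripper value outside its range is refused whole. OPENING is the finger opening in mm, from 0 to 87.8, set as the call begins (- or left out, the last holds). The fingers move at their own pace and stop on an object; FORCE is the grip in N (left out, the last holds). Time passes only in rows, so rows that repeat a pose let the fingers close, or fill a call up. It gives the time, the measured TCP pose, the force and the opening at its end, in the units of the state.
- arm.get_obs(): the state, without advancing time (a new reading comes with each control period).
- arm.get_image(name): name is "scene" or "top" or "wrist"; returns the picture (400x640x3 uint8, red, green, blue); there is no depth.
- arm.get_calibration(name): a dict with "camera_matrix" (3x3 intrinsics, pixels), "rvec" (rotation vector, rad) and "tvec" (3), from world to camera coordinates, as OpenCV has them. Camera axes: x right, y down, z forward; pixel columns grow to the right and rows downward; lengths in mm; the calibration is good to about 2 mm. A picture is of the moment at which its call begins: read the wrist's pose just before it. get_calibration takes no time and is no camera call; for the wrist camera it gives the pose at the moment of the call.
- arm.close_job(): hands the job in, once; it reports no verdict.
The state is a dict: "t": time; "joint_pos": joint angles; "joint_vel": joint speeds; "tau": joint torques, N m; "tcp_pos": TCP position; "tcp_rot": TCP orientation; "ft_force": force on the tool from outside, world axes, zero at the start; "wrist_torque": the same for the moment, N m; "gripper_width": opening from 0.0 (shut) to 1.0 (fully open).
Only numpy, scipy, OpenCV 4.12 (cv2) and the standard library are available. Lean on these libraries where they do the work, as an engineer would, in place of code of your own. Each camera call takes 0.05 s, during which the arm holds its last target.

## Working session

There is one attempt and no reset: what is moved stays moved. The work goes in short steps, Python scripts to look and compute and a shell command to move; the robot and the scene stay as the last step left them, time stands still between calls to the robot, and variables do not carry over. Pictures are saved under pics/ and viewed, and the job is handed in when it is done.

```bash
ls; mkdir -p pics; python3 - <<'E'
from cell import arm
import cv2
print(arm.get_obs())
for n in ("scene","top","wrist"):
    c=arm.get_calibration(n); print(n,c)
    cv2.imwrite(f"pics/{n}0.png",arm.get_image(n)[:,:,::-1])
E
```

```text
pics
{'t': 0.0, 'joint_pos': array([-1.27318405,  0.41188408, -0.01270746,  1.59704774,  0.00562273,
        1.13428885, -0.08222637]), 'joint_vel': array([-0.00029073,  0.0013601 ,  0.00053418,  0.00124826,  0.00059429,
       -0.00134603, -0.00310788]), 'tau': array([ 1.08341053e-03, -5.87959385e+01,  6.42169174e-01, -2.91077971e+01,
       -5.38026018e-02,  1.82593352e-02,  1.58205244e-04]), 'tcp_pos': array([223.43544711, 583.15436217, 221.81745196]), 'tcp_rot': array([-1.55326213,  0.28720071, -0.28695528]), 'ft_force': array([ 0.44784941, -0.13304602, -0.68606963]), 'wrist_torque': array([ 0.02886111, -0.00684452,  0.0115007 ]), 'gripper_width': 0.9993864654619731}
scene {'camera_matrix': array([[435.65810598,   0.        , 328.05828642],
       [  0.        , 435.65810598, 200.03426432],
       [  0.        ,   0.        ,   1.        ]]), 'rvec': array([ 1.94126741,  1.2011831 , -0.62379909]), 'tvec': array([-179.21667913, -199.97495563, 1656.48411632])}
top {'camera_matrix': array([[494.51835063,   0.        , 314.55176772],
       [  0.        , 494.51835063, 194.94702568],
       [  0.        ,   0.        ,   1.        ]]), 'rvec': array([ 2.15236608, -2.11634545,  0.15533591]), 'tvec': array([ -16.76291001,  476.27201379, 1515.51484112])}
wrist {'camera_matrix': array([[298.66952633,   0.        , 326.6738041 ],
       [  0.        , 298.66952633, 202.8899975 ],
       [  0.        ,   0.        ,   1.        ]]), 'rvec': array([-2.40131541, -1.65164066, -0.22030713]), 'tvec': array([-624.81596888,  -31.20345907,  389.43590983])}
```

View pics/top0.png

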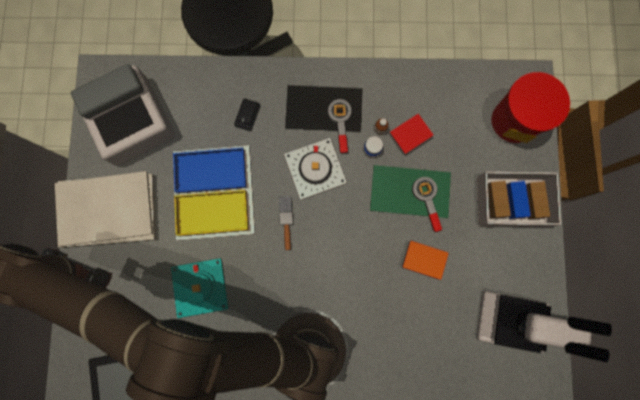

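View pics/scene0.png

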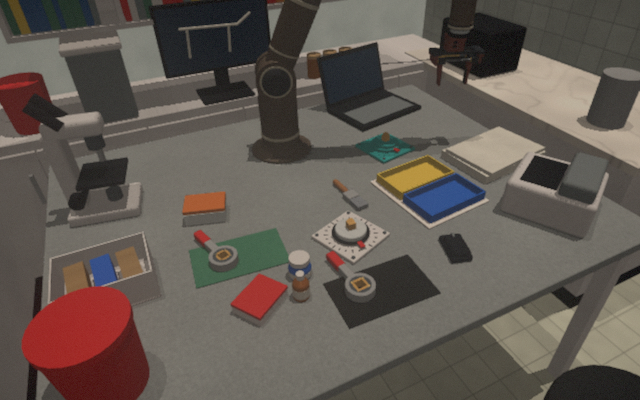

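View pics/wrist0.png

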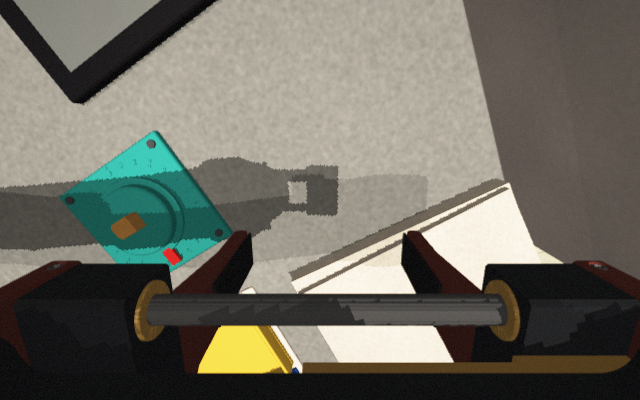

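The top view shows two spanners: one on the green mat (head ~425,188) and one on the dark mat (head ~340,110). The green-mat one is the target. There are two stands: white (315,167) and turquoise (200,288). The white one is meant. The blue tray is at (210,170) and the yellow at (212,213). I'll enlarge to confirm.

```bash
python3 - <<'E'
import cv2
im=cv2.imread("pics/top0.png")
a=cv2.resize(im[160:245,370:460],None,fx=7,fy=7,interpolation=cv2.INTER_CUBIC); cv2.imwrite("pics/c1.png",a[:600])
a=cv2.resize(im[85:205,280:370],None,fx=5,fy=5,interpolation=cv2.INTER_CUBIC); cv2.imwrite("pics/c2.png",a)
a=cv2.resize(im[140:245,165:260],None,fx=5,fy=5,interpolation=cv2.INTER_CUBIC); cv2.imwrite("pics/c3.png",a)
E
```

```text
(no output)
```

View pics/c1.png

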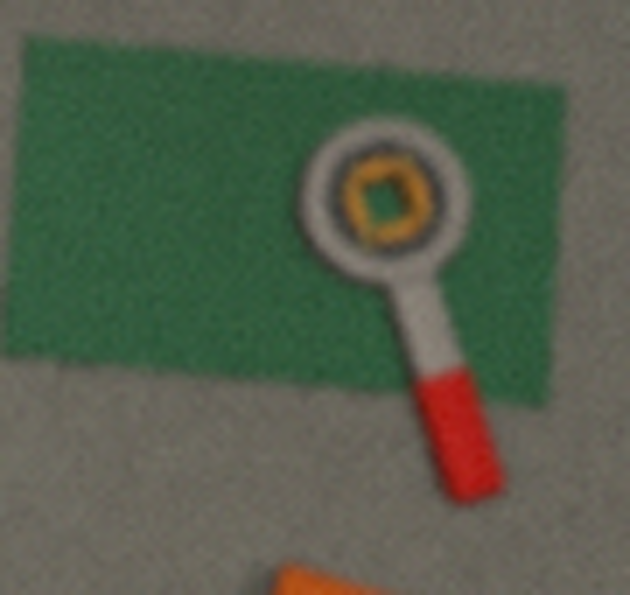

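View pics/c2.png

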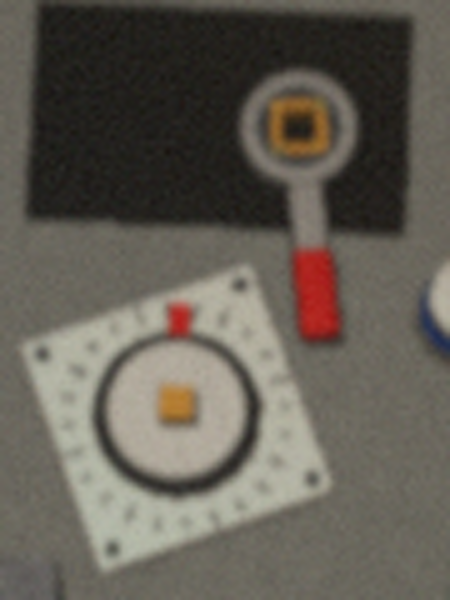

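View pics/c3.png

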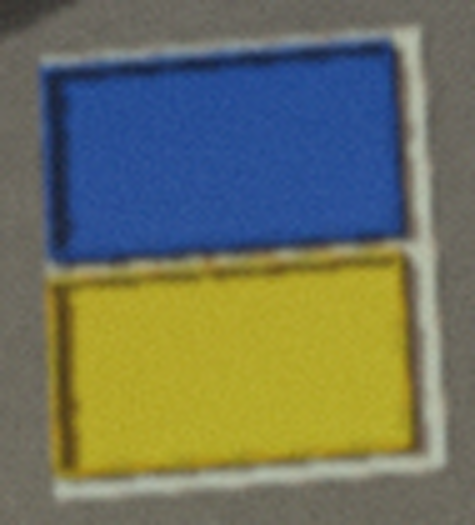

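```bash
cat > h.py <<'E'
import numpy as np, cv2
from cell import arm
from scipy.spatial.transform import Rotation as R
def px2w(cal,uv,z):
    K=cal["camera_matrix"];Rm=cv2.Rodrigues(cal["rvec"])[0];t=cal["tvec"]
    C=-Rm.T@t
    d=Rm.T@np.linalg.inv(K)@np.array([uv[0],uv[1],1.0])
    return C+d*(z-C[2])/d[2]
def w2px(cal,p):
    q=cv2.projectPoints(np.array([p],float),cal["rvec"],cal["tvec"],cal["camera_matrix"],None)[0]
    return q.ravel()
def pose():
    o=arm.get_obs(); return o,o["tcp_pos"],R.from_rotvec(o["tcp_rot"])
E
python3 - <<'E'
from h import *
c=arm.get_calibration("top")
np.set_printoptions(precision=1,suppress=True)
f=lambda u,v,s,ox,oy,z: px2w(c,((u-s/2+.5)/s+ox,(v-s/2+.5)/s+oy),z)
h=f(385,200,7,370,160,29);g=f(478,492,7,370,160,26); d=g-h
print("head",h,"grip",g,np.linalg.norm(d[:2]),"ang",np.degrees(np.arctan2(d[1],d[0])))
print("stud",f(177,403,5,280,85,66),"tip",f(180,305,5,280,85,21))
P=np.array([f(*q,5,280,85,12) for q in [(43,355),(240,285),(312,480),(112,548)]]);print("plate",P.mean(0))
for n,q in dict(blue=[(40,65),(390,38),(410,240),(55,265)],yellow=[(50,283),(402,255),(418,452),(58,478)]).items():
    P=np.array([f(*a,5,165,140,36) for a in q]);d=P[1]-P[0];print(n,P.mean(0),np.degrees(np.arctan2(d[1],d[0])));print(P)
o,p,r=pose();print(p,r.as_matrix())
print('cam',-cv2.Rodrigues(arm.get_calibration("wrist")["rvec"])[0].T@arm.get_calibration("wrist")["tvec"])
E
```

```text
head [ 505.1 -355.5   29. ] grip [ 374.2 -395.3   26. ] 136.84484375725413 ang -163.11408369598956
stud [565.7  -8.8  66. ] tip [640.2  -9.   21. ]
plate [568.8  -8.1  12. ]
blue [552.  326.8  36. ] -84.6018202002643
[[606.4 447.3  36. ]
 [627.5 224.   36. ]
 [496.7 206.1  36. ]
 [477.2 429.7  36. ]]
yellow [414.7 314.6  36. ] -84.47241182537468
[[465.6 432.2  36. ]
 [487.1 210.7  36. ]
 [362.9 195.8  36. ]
 [343.  419.6  36. ]]
[223.4 583.3 222. ] [[ 0.9 -0.   0.4]
 [-0.4 -0.   0.9]
 [ 0.  -1.  -0. ]]
cam [156.2 609.4 383.9]
```

Confirmed by the crops: the target has its head at crop 1 (385,200), the stand's brass square is at crop 2 (177,403), and its pointer is at (180,305). Next I'll plan the transit to a hover above the neck.

```bash
cat >> h.py <<'E'
def Rjaw(a):  # tool down, tool z (jaw) at world azimuth a deg
    a=np.radians(a); z=np.array([np.cos(a),np.sin(a),0]); y=np.array([0,0,-1.]); return R.from_matrix(np.c_[np.cross(y,z),y,z])
def rel(p0,r0,p,a,full=None):
    d=r0.inv().apply(np.array(p)-p0); q=(r0.inv()*Rjaw(a)).as_rotvec(degrees=True)
    return d.round(1),q.round(2)
E
python3 - <<'E'
from h import *
o,p,r=pose(); z=r.as_matrix()[:,2]; print(np.degrees(np.arctan2(z[1],z[0])))
p0=np.array([223.57,583.65,222.65])
for t,a in [((480,100,230),-5),((560,0,230),-5),((451.5,-371.8,160),-73)]: print(t,rel(p0,r,t,a))
E
```

```text
69.04346740965092
(480, 100, 230) (array([ 412.5,   -6.9, -360. ]), array([6.000e-02, 7.404e+01, 5.000e-02]))
(560, 0, 230) (array([ 522.9,   -6.8, -424.7]), array([6.000e-02, 7.404e+01, 5.000e-02]))
(451.5, -371.8, 160) (array([ 554.6,   63.7, -810.7]), array([2.0000e-02, 1.4204e+02, 9.0000e-02]))
```

```bash
python3 -m handwheel '[[[412,-7,-360],[0,74,0]],[[412,-7,-360],[0,74,0]],[[412,-7,-360],[0,74,0]],[[412,-7,-360],[0,74,0]],[[412,-7,-360],[0,74,0]],[[412,-7,-360],[0,74,0]],[[412,-7,-360],[0,74,0]],[[412,-7,-360],[0,74,0]]]' 80 40
python3 - <<'E'
from h import *
o,p,r=pose(); z=r.as_matrix()[:,2]; print(p,np.degrees(np.arctan2(z[1],z[0])),o['joint_pos'])
print(rel(p,r,(451.5,-371.8,160),-73))
E
```

```text
t: 0.95
tcp_pos: [411.2, 228.2, 227.9]
tcp_rot: [-1.208, 1.21, -1.21]
ft_force: [1.4, 0.6, 0.1]
gripper_width: 0.91
[411.16527158 228.22207124 227.89985617] -0.05777131467886355 [-0.93212077  0.13502519  0.36029205  1.96957946 -0.05526681  1.04584464
 -0.54814211]
(array([600. ,  67.6,  40.9]), array([ 1.000e-02,  7.294e+01, -3.000e-02]))
```

```bash
python3 -m handwheel '[[[600,67,41],[0,73,0]],[[600,67,41],[0,73,0]],[[600,67,41],[0,73,0]],[[600,67,41],[0,73,0]],[[600,67,41],[0,73,0]],[[600,67,41],[0,73,0]],[[600,67,41],[0,73,0]],[[600,67,41],[0,73,0]]]' 70
python3 - <<'E'
from h import *
o,p,r=pose(); z=r.as_matrix()[:,2]; print(p,np.degrees(np.arctan2(z[1],z[0])),o['joint_pos'])
print(rel(p,r,(451.5,-371.8,160),-73))
E
```

```text
t: 1.75
tcp_pos: [439.6, -168.1, 183.5]
tcp_rot: [-0.377, 2.019, -2.019]
ft_force: [0.4, -0.2, -1.1]
gripper_width: 0.798
[ 439.62816662 -168.09320501  183.54080424] -68.7866272746818 [-0.41627031  0.22744573  0.80023806  2.04423016 -0.20177236  0.94641747
 -0.71075156]
(array([ 62.7,  23.5, 194.2]), array([ 0.  ,  4.21, -0.07]))
```

```bash
python3 -m handwheel '[[[63,23,194],[0,4.2,0]],[[63,23,194],[0,4.2,0]],[[63,23,194],[0,4.2,0]],[[63,23,194],[0,4.2,0]],[[63,23,194],[0,4.2,0]],[[63,23,194],[0,4.2,0]],[[63,23,194],[0,4.2,0]],[[63,23,194],[0,4.2,0]]]'
python3 - <<'E'
from h import *
o,p,r=pose(); z=r.as_matrix()[:,2]; print(p,np.degrees(np.arctan2(z[1],z[0])),o['joint_pos'])
cv2.imwrite("pics/w1.png",arm.get_image("wrist")[:,:,::-1])
import pickle; pickle.dump(arm.get_calibration("wrist"),open("w1.pkl","wb"))
E
```

```text
t: 2.55
tcp_pos: [453.1, -368.0, 160.5]
tcp_rot: [-0.316, 2.058, -2.056]
ft_force: [0.2, 0.4, -0.1]
gripper_width: 0.796
[ 453.07736728 -367.95137682  160.50144054] -72.5284773161334 [ 0.03933864  0.4897165   0.7736401   1.8069271  -0.40026631  1.00873857
 -0.29315454]
```

View pics/w1.png

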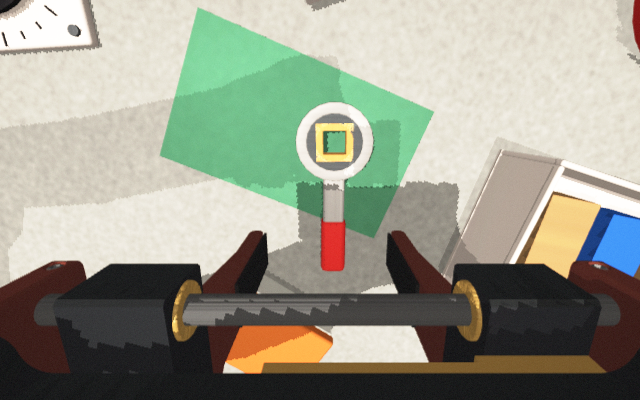

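The wrist view shows the spanner below: head centre (335,142), neck (333,200), grip end (332,270).

```bash
python3 - <<'E'
from h import *
import pickle;c=pickle.load(open("w1.pkl","rb"))
h=px2w(c,(334.8,141.8),29);g=px2w(c,(332.3,269.5),25);d=g-h
a=np.degrees(np.arctan2(d[1],d[0]));print(h,g,np.linalg.norm(d[:2]),a)
u=d[:2]/np.linalg.norm(d[:2]);n=h[:2]+57*u;print("neck",n)
o,p,r=pose();print(p);print(rel(p,r,(n[0],n[1],60),a+90));print(rel(p,r,(n[0],n[1],6),a+90))
im=cv2.imread("pics/w1.png");cv2.imwrite("pics/c4.png",cv2.resize(im[90:280,270:400],None,fx=3,fy=3))
E
```

```text
[ 505.76316197 -358.85714767   29.        ] [ 373.6044155  -398.72390452   25.        ] 138.04090904775325 -163.21363747718715
neck [ 451.19203084 -375.3189716 ]
[ 453.18945038 -368.00820466  160.65553   ]
(array([  4.2, 100.6,   6.4]), array([ 0.04,  0.7 , -0.05]))
(array([  4.2, 154.6,   6.5]), array([ 0.04,  0.7 , -0.05]))
```

View pics/c4.png

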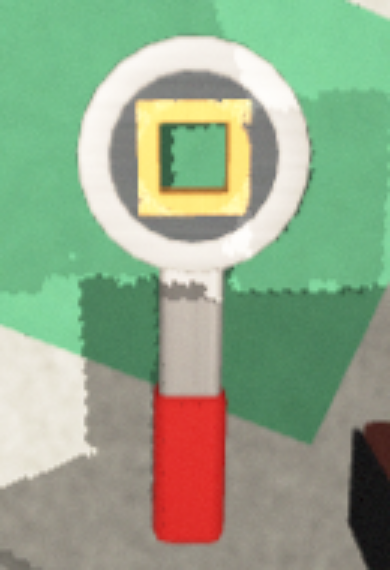

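```bash
python3 -m handwheel '[[[4,40,6.5],[0,0.7,0]],[[4,80,6.5],[0,0.7,0]],[[4,110,6.5],[0,0.7,0]],[[4,130,6.5],[0,0.7,0]],[[4,142,6.5],[0,0.7,0]],[[4,150,6.5],[0,0.7,0]],[[4,152.5,6.5],[0,0.7,0]],[[4,152.5,6.5],[0,0.7,0]]]' 60
python3 -m handwheel '[[[0,0,0],[0,0,0]],[[0,0,0],[0,0,0]],[[0,0,0],[0,0,0]],[[0,0,0],[0,0,0]],[[0,0,0],[0,0,0]],[[0,0,0],[0,0,0]],[[0,0,0],[0,0,0]],[[0,0,0],[0,0,0]]]' 0 50
python3 - <<'E'
from h import *
o,p,r=pose(); z=r.as_matrix()[:,2]; print(p,np.degrees(np.arctan2(z[1],z[0])))
E
```

```text
t: 3.4
tcp_pos: [451.0, -377.3, 8.5]
tcp_rot: [-0.302, 2.065, -2.066]
ft_force: [-0.5, 0.1, -0.1]
gripper_width: 0.689
t: 4.2
tcp_pos: [450.5, -377.1, 8.0]
tcp_rot: [-0.302, 2.066, -2.065]
ft_force: [-1.3, 2.1, 3.2]
gripper_width: 0.248
[ 450.48969892 -377.12119449    8.03507529] -73.36293822083906
```

```bash
python3 - <<'E'
from h import *
o,p,r=pose()
for t in [(451,-377,115),(430,-8.5,115)]: print(rel(p,r,t,-90))
E
python3 -m handwheel '[[[0,-20,0],[0,0,0]],[[0,-50,0],[0,0,0]],[[0,-80,0],[0,0,0]],[[0,-105,0],[0,0,0]],[[0,-107,0],[0,0,0]],[[0,-107,0],[0,0,0]],[[0,-107,0],[0,0,0]],[[0,-107,0],[0,0,0]]]'
python3 - <<'E'
from h import *
o,p,r=pose(); z=r.as_matrix()[:,2]; print(p,np.degrees(np.arctan2(z[1],z[0])))
print(rel(p,r,(430,-8.5,115),-90))
cv2.imwrite("pics/w2.png",arm.get_image("wrist")[:,:,::-1])
E
```

```text
(array([  -0.5, -107. ,   -0. ]), array([ 0.02, 16.64, -0.  ]))
(array([ -85.9, -106.8, -359.1]), array([ 0.02, 16.64, -0.  ]))
t: 5.0
tcp_pos: [449.8, -376.6, 113.3]
tcp_rot: [-0.304, 2.068, -2.065]
ft_force: [-0.6, -0.4, -3.5]
gripper_width: 0.243
[ 449.7800527  -376.61965228  113.33582139] -73.36497480904002
(array([ -86.4,   -1.1, -358.4]), array([ 0.09, 16.64,  0.12]))
```

View pics/w2.png

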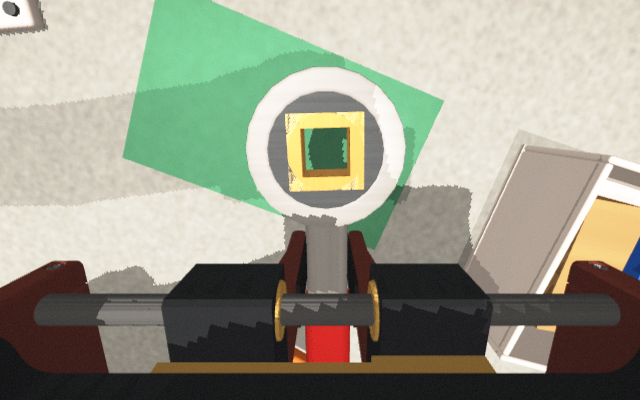

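The spanner is held level, with its head centre at (326,148). Next I'll move to the standoff before the stand.

```bash
python3 -m handwheel '[[[-10,-1,-40],[0,4,0]],[[-22,-1,-90],[0,8,0]],[[-34,-1,-140],[0,12,0]],[[-46,-1,-190],[0,16.6,0]],[[-58,-1,-240],[0,16.6,0]],[[-69,-1,-287],[0,16.6,0]],[[-80,-1,-330],[0,16.6,0]],[[-86,-1,-358],[0,16.6,0]]]'
python3 -m handwheel '[[[0,0,0],[0,0,0]],[[0,0,0],[0,0,0]],[[0,0,0],[0,0,0]],[[0,0,0],[0,0,0]],[[0,0,0],[0,0,0]],[[0,0,0],[0,0,0]],[[0,0,0],[0,0,0]],[[0,0,0],[0,0,0]]]'
python3 - <<'E'
from h import *
import pickle
o,p,r=pose(); z=r.as_matrix()[:,2]; print(p,np.degrees(np.arctan2(z[1],z[0])),o['joint_pos'])
pickle.dump((arm.get_calibration("wrist"),p,r),open("w3.pkl","wb"))
im=arm.get_image("wrist")[:,:,::-1];cv2.imwrite("pics/w3.png",im)
cv2.imwrite("pics/c5.png",cv2.resize(im[0:250,180:470],None,fx=2.4,fy=2.4,interpolation=cv2.INTER_CUBIC))
E
```

```text
t: 5.85
tcp_pos: [429.6, -6.0, 115.5]
tcp_rot: [-0.006, 2.221, -2.219]
ft_force: [0.8, 0.7, -2.9]
gripper_width: 0.249
t: 6.65
tcp_pos: [430.4, -9.9, 116.0]
tcp_rot: [-0.0, 2.221, -2.221]
ft_force: [-0.3, -0.1, -3.8]
gripper_width: 0.247
[430.43503381  -9.85694859 115.95478417] -89.9897202288711 [-0.86638046  0.31145396  0.939029    2.20608694 -0.35909769  0.78055052
 -1.26098772]
```

View pics/c5.png

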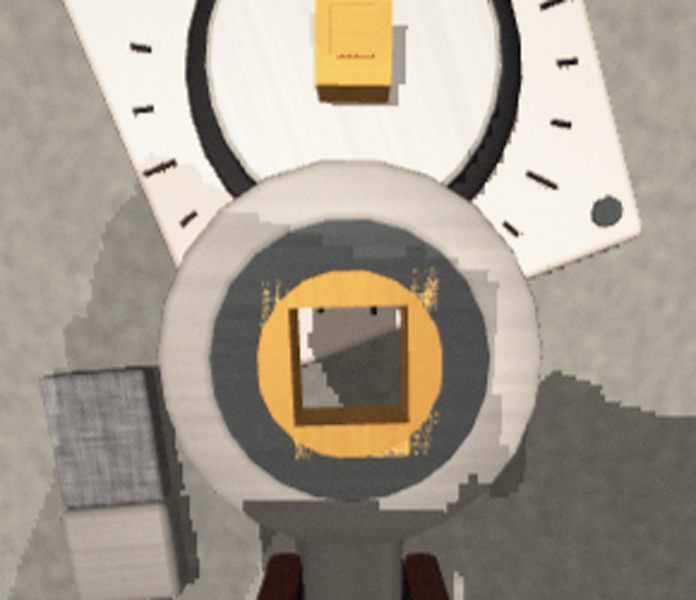

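```bash
python3 -m handwheel '[[[35,0,0],[0,0,0]],[[35,0,0],[0,0,0]],[[35,0,0],[0,0,0]],[[35,0,0],[0,0,0]],[[35,0,0],[0,0,0]],[[35,0,0],[0,0,0]],[[35,0,0],[0,0,0]],[[35,0,0],[0,0,0]]]'
python3 - <<'E'
from h import *
import pickle
o,p,r=pose(); z=r.as_matrix()[:,2]; print(p,np.degrees(np.arctan2(z[1],z[0])))
pickle.dump((arm.get_calibration("wrist"),p,r),open("w4.pkl","wb"))
im=arm.get_image("wrist")[:,:,::-1];cv2.imwrite("pics/w4.png",im)
cv2.imwrite("pics/c6.png",cv2.resize(im[0:120,260:400],None,fx=5,fy=5,interpolation=cv2.INTER_CUBIC))
cv2.imwrite("pics/c7.png",cv2.resize(im[60:180,270:390],None,fx=5,fy=5,interpolation=cv2.INTER_CUBIC))
E
```

```text
t: 7.5
tcp_pos: [395.5, -9.8, 115.9]
tcp_rot: [-0.0, 2.221, -2.222]
ft_force: [-0.1, 0.9, -3.8]
gripper_width: 0.245
[395.54634882  -9.80704445 115.93429419] -89.98119438235233
```

View pics/c6.png

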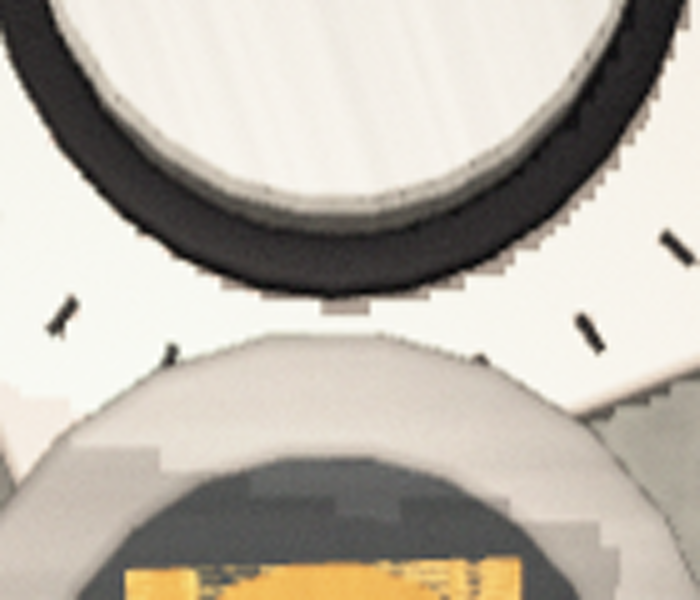

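View pics/c7.png

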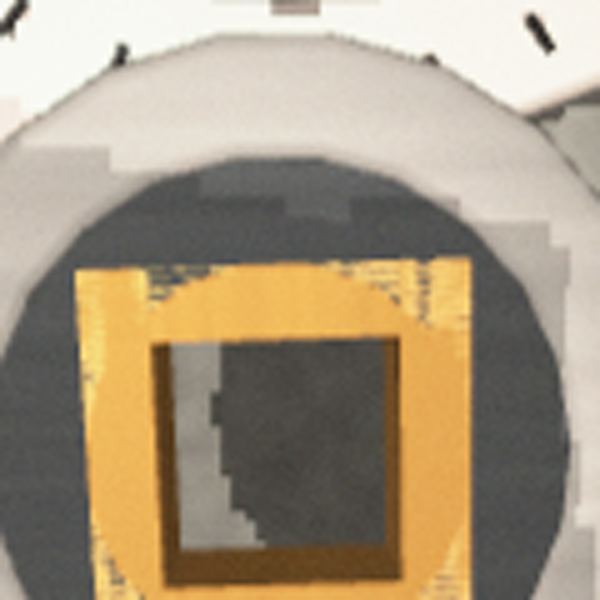

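```bash
python3 -m handwheel '[[[-60,0,0],[0,0,0]],[[-60,0,0],[0,0,0]],[[-60,0,0],[0,0,0]],[[-60,0,0],[0,0,0]],[[-60,0,0],[0,0,0]],[[-60,0,0],[0,0,0]],[[-60,0,0],[0,0,0]],[[-60,0,0],[0,0,0]]]'
python3 - <<'E'
from h import *
import pickle
o,p,r=pose(); z=r.as_matrix()[:,2]; print(p,np.degrees(np.arctan2(z[1],z[0])))
pickle.dump((arm.get_calibration("wrist"),p,r),open("w5.pkl","wb"))
im=arm.get_image("wrist")[:,:,::-1];cv2.imwrite("pics/w5.png",im)
cv2.imwrite("pics/c8.png",cv2.resize(im[0:120,260:400],None,fx=5,fy=5,interpolation=cv2.INTER_CUBIC))
cv2.imwrite("pics/c9.png",cv2.resize(im[60:260,230:430],None,fx=3,fy=3,interpolation=cv2.INTER_CUBIC))
E
```

```text
t: 8.35
tcp_pos: [455.2, -9.4, 116.1]
tcp_rot: [-0.001, 2.222, -2.22]
ft_force: [0.3, 1.3, -3.7]
gripper_width: 0.247
[455.23241357  -9.42377457 116.09463559] -89.9534171546549
```

View pics/c8.png

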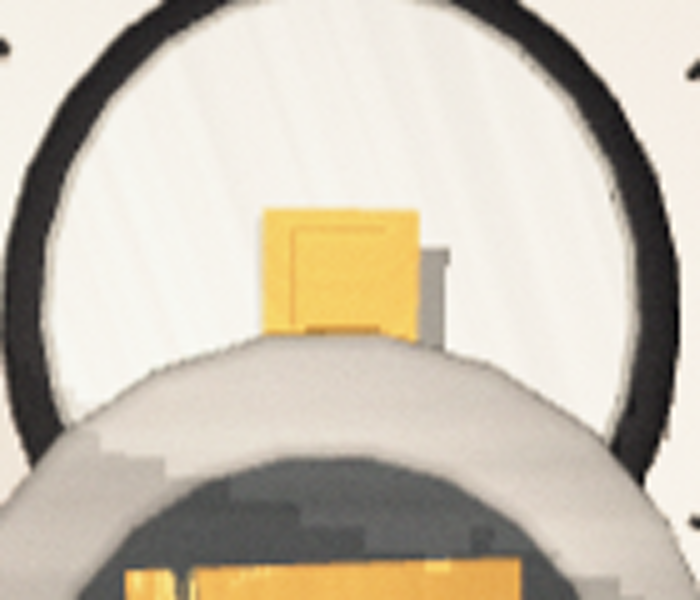

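View pics/c9.png

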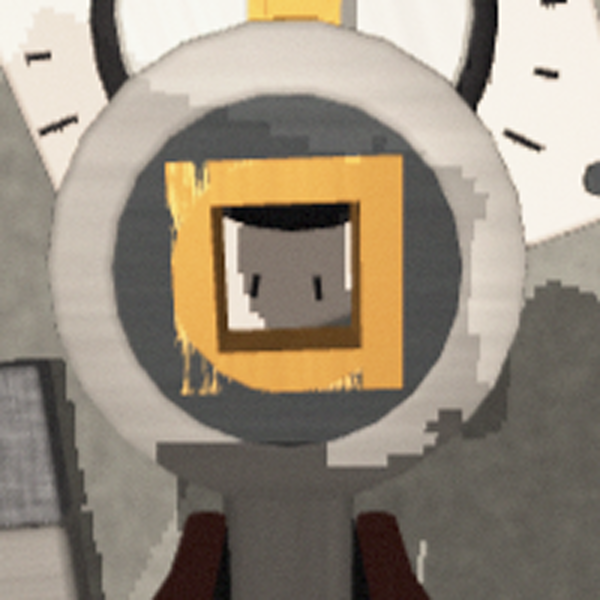

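```bash
python3 - <<'E'
from h import *
import pickle
c,p,r=pickle.load(open("w5.pkl","rb"))
np.set_printoptions(precision=1,suppress=True)
Rm=cv2.Rodrigues(c["rvec"])[0];print("C",-Rm.T@c["tvec"],"fwd",Rm[2])
def cr8(q): return (q[0]-260)*5+2,q[1]*5+2
def cr9(q): return (q[0]-230)*3+1,(q[1]-60)*3+1
# head: hole and inner ring, top plane z=p_z-5+26
zt=p[2]+21
inv9=lambda u,v:((u-1)/3+230,(v-1)/3+60)
inv8=lambda u,v:((u-2)/5+260,(v-2)/5)
H=[px2w(c,inv9(*q),zt) for q in [(211,206),(358,203),(361,348),(216,352)]];H=np.array(H);print("hole\n",H,H.mean(0))
print("sizes",[np.linalg.norm(H[i]-H[i-1]) for i in range(4)])
L=px2w(c,inv9(112,268),zt);Rr=px2w(c,inv9(462,268),zt);T=px2w(c,inv9(287,93),zt);B=px2w(c,inv9(287,443),zt)
print("dark ring",(L+Rr)/2,(T+B)/2)
L=px2w(c,inv9(50,257),zt);Rr=px2w(c,inv9(525,257),zt);print("outer",(L+Rr)/2,L-Rr,px2w(c,inv9(287,20),zt))
print("stud sides z56",px2w(c,inv8(263,270),56),px2w(c,inv8(418,270),56))
for z in (36,56):print(z,px2w(c,inv8(340,209),z))
print("top z66",px2w(c,inv8(293,227),66))
print("pedestal z36 L/R", px2w(c,inv8(45,305),36),px2w(c,inv8(633,300),36),px2w(c,inv8(335,0),36))
for s in [(567,-8.5)]:
  print([cr8(w2px(c,(s[0]+a*w,s[1]+b*w,z))) for z,w in((56,10.5),(66,5.5)) for a,b in((1,1),(1,-1),(-1,-1),(-1,1))])
E
```

```text
C [526.8  -9.2 278. ] fwd [-0.3  0.  -1. ]
hole
 [[523.7   3.3 137.1]
 [524.2 -19.2 137.1]
 [501.8 -20.1 137.1]
 [501.2   3.  137.1]] [512.7  -8.3 137.1]
sizes [np.float64(22.57059365278223), np.float64(22.434206056983342), np.float64(22.380566277910418), np.float64(23.089485076760695)]
dark ring [514.4  -8.3 137.1] [513.   -8.3 137.1]
outer [516.1  -8.4 137.1] [-0.1 73.6  0. ] [549.9  -8.4 137.1]
stud sides z56 [571.2   1.   56. ] [571.2 -20.   56. ]
36 [583.3  -9.4  36. ]
56 [578.6  -9.4  56. ]
top z66 [574.2  -3.3  66. ]
pedestal z36 L/R [570.4  34.4  36. ] [571.1 -52.9  36. ] [610.1  -8.7  36. ]
[(np.float64(255.26428761070247), np.float64(218.30417630334904)), (np.float64(411.3936940618363), np.float64(218.3502025186922)), (np.float64(409.2527041230592), np.float64(386.325833962696)), (np.float64(257.3023487268038), np.float64(386.2531281480819)), (np.float64(290.4019006187498), np.float64(241.59187169969226)), (np.float64(375.7234365464016), np.float64(241.61919620318668)), (np.float64(375.06729321872496), np.float64(334.19447787876095)), (np.float64(291.00912517223304), np.float64(334.1590480286393))]
```

The stud is at about (568.4,-9.3) and the hole is 57.6 ahead of the TCP. I'll move above it and look through the hole.

```bash
python3 -m handwheel '[[[-20,0,0],[0,0,0]],[[-45,0,1],[0,0,0]],[[-55.6,0,1],[0,0,0]],[[-55.6,10,1],[0,0,0]],[[-55.6,25,1],[0,0,0]],[[-55.6,38,1],[0,0,0]],[[-55.6,38,1],[0,0,0]],[[-55.6,38,1],[0,0,0]]]'
python3 - <<'E'
from h import *
import pickle
o,p,r=pose(); z=r.as_matrix()[:,2]; print(p,np.degrees(np.arctan2(z[1],z[0])),o['joint_pos'])
pickle.dump((arm.get_calibration("wrist"),p,r),open("w6.pkl","wb"))
im=arm.get_image("wrist")[:,:,::-1];cv2.imwrite("pics/w6.png",im)
cv2.imwrite("pics/c10.png",cv2.resize(im[80:220,250:400],None,fx=4,fy=4,interpolation=cv2.INTER_CUBIC))
E
```

```text
t: 9.2
tcp_pos: [510.2, -10.9, 77.4]
tcp_rot: [0.002, -2.22, 2.221]
ft_force: [0.7, 0.3, -4.0]
gripper_width: 0.249
[510.17291082 -10.85735639  77.44059962] -89.99936825568702 [-0.6907577   0.5156377   0.81400902  2.05345983 -0.52760518  0.79148839
 -1.12786274]
```

View pics/c10.png

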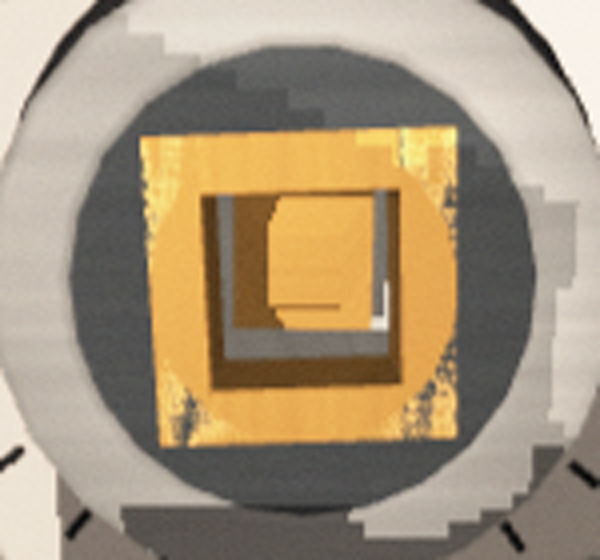

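```bash
python3 - <<'E'
from h import *
import pickle
c,p,r=pickle.load(open("w6.pkl","rb"))
np.set_printoptions(precision=1,suppress=True)
inv=lambda u,v:((u-1.5)/4+250,(v-1.5)/4+80)
zt=p[2]+21;zb=p[2]-5
H=np.array([px2w(c,inv(*q),zt) for q in [(201,195),(400,190),(402,382),(213,388)]]);print("hole top",H.mean(0),H[:,:2].tolist())
print("bottom edge x of hole + 11.5",px2w(c,inv(305,357),zb)+[11.5,0,0], "L/R",px2w(c,inv(221,280),zb),px2w(c,inv(388,280),zb))
print("stud56 L R",px2w(c,inv(232,300),56),px2w(c,inv(373,300),56),"front+10.5",px2w(c,inv(300,328),56)+[10.5,0,0])
print("top66 front+5.5",px2w(c,inv(300,307),66)+[5.5,0,0])
E
```

```text
hole top [567.8  -9.9  98.4] [[578.6823391272941, 1.8532459130650718], [579.236263296595, -20.896358803598083], [557.056375893379, -21.58478752552341], [556.3292016687735, 0.9530070433843232]]
bottom edge x of hole + 11.5 [567.5  -9.9  72.4] L/R [566.7   1.7  72.4] [566.7 -21.4  72.4]
stud56 L R [562.2   1.2  56. ] [562.2 -20.2  56. ] front+10.5 [568.4  -9.1  56. ]
top66 front+5.5 [567.7  -9.2  66. ]
```

The stud's taper sits inside the hole, with an offset of about 0.5 mm. I'll descend.

```bash
python3 -m handwheel '[[[-0.5,4,-0.4],[0,0,0]],[[-0.5,8,-0.4],[0,0,0]],[[-0.5,12,-0.4],[0,0,0]],[[-0.5,15,-0.4],[0,0,0]],[[-0.5,18,-0.4],[0,0,0]],[[-0.5,21,-0.4],[0,0,0]],[[-0.5,24,-0.4],[0,0,0]],[[-0.5,24,-0.4],[0,0,0]]]'
```

```text
t: 10.05
tcp_pos: [511.2, -10.3, 53.5]
tcp_rot: [0.001, -2.221, 2.222]
ft_force: [-0.7, -0.1, -4.7]
gripper_width: 0.246
```

```bash
python3 -m handwheel '[[[0,3,0],[0,0,0]],[[0,6,0],[0,0,0]],[[0,8,0],[0,0,0]],[[0,10,0],[0,0,0]],[[0,11,0],[0,0,0]],[[0,12,0],[0,0,0]],[[0,12.5,0],[0,0,0]],[[0,12.5,0],[0,0,0]]]'
```

```text
t: 10.85
tcp_pos: [511.5, -10.3, 41.4]
tcp_rot: [-0.001, 2.221, -2.221]
ft_force: [-1.2, -1.6, -3.8]
gripper_width: 0.247
```

```bash
python3 -m handwheel '[[[0,0.5,0],[0,0,0]],[[0,1,0],[0,0,0]],[[0,1.2,0],[0,0,0]],[[0,1.2,0],[0,0,0]],[[0,1.2,0],[0,0,0]],[[0,1.2,0],[0,0,0]],[[0,1.2,0],[0,0,0]],[[0,1.2,0],[0,0,0]]]'
```

```text
t: 11.65
tcp_pos: [511.5, -10.3, 41.0]
tcp_rot: [-0.0, 2.222, -2.22]
ft_force: [-6.0, -1.3, 7.9]
gripper_width: 0.245
```

Contact at full depth. I'll let go, slide out along the handle to the red grip, then look.

```bash
python3 -m handwheel '[[[0,0,0],[0,0,0]],[[0,0,0],[0,0,0]],[[0,0,0],[0,0,0]],[[0,0,0],[0,0,0]],[[0,-2,0],[0,0,0]],[[0,-2,0],[0,0,0]],[[0,-2,0],[0,0,0]],[[0,-2,0],[0,0,0]]]' 56
python3 -m handwheel '[[[10,0,0],[0,0,0]],[[30,0,0],[0,0,0]],[[45,0,0],[0,0,0]],[[53,0,0],[0,0,0]],[[53,4,0],[0,0,0]],[[53,6,0],[0,0,0]],[[53,6,0],[0,0,0]],[[53,6,0],[0,0,0]]]' 56
python3 - <<'E'
from h import *
import pickle
o,p,r=pose(); z=r.as_matrix()[:,2]; print(p,np.degrees(np.arctan2(z[1],z[0])),o['joint_pos'])
pickle.dump((arm.get_calibration("wrist"),p,r),open("w7.pkl","wb"))
im=arm.get_image("wrist")[:,:,::-1];cv2.imwrite("pics/w7.png",im)
E
```

```text
t: 12.45
tcp_pos: [511.6, -10.2, 42.3]
tcp_rot: [-0.001, 2.221, -2.221]
ft_force: [-0.4, -0.8, -0.1]
gripper_width: 0.639
t: 13.25
tcp_pos: [459.1, -10.4, 36.2]
tcp_rot: [-0.0, 2.221, -2.221]
ft_force: [-0.3, -0.3, 0.1]
gripper_width: 0.636
[459.06074093 -10.36815242  36.15397255] -89.96920970350432 [-0.67716315  0.50885561  0.7599618   2.19683886 -0.59007907  0.64670946
 -1.06391835]
```

View pics/w7.png

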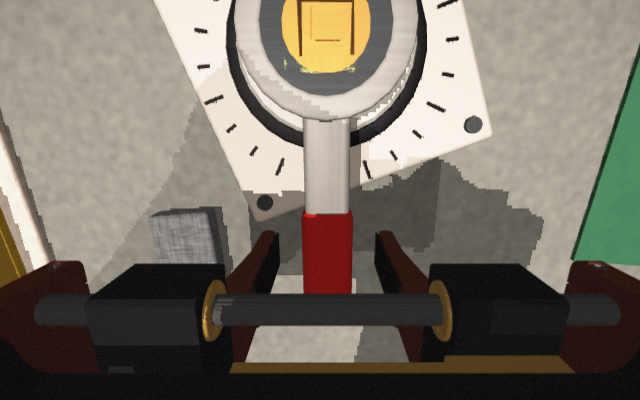

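The head is seated flat, the red grip is between the fingers, and the brush (180,235) is nearby. I'll raise the fingertips slightly for clearance and grip.

```bash
python3 -m handwheel '[[[0,-3,0],[0,0,0]],[[0,-3,0],[0,0,0]],[[0,-3,0],[0,0,0]],[[0,-3,0],[0,0,0]],[[0,-3,0],[0,0,0]],[[0,-3,0],[0,0,0]],[[0,-3,0],[0,0,0]],[[0,-3,0],[0,0,0]]]' 0 30
python3 -m handwheel '[[[-0.6,0,-11.4],[0,6,0]],[[-2.4,0,-22.7],[0,12,0]],[[-5.3,0,-33.7],[0,18,0]],[[-9.4,0,-44.3],[0,24,0]],[[-14.6,0,-54.5],[0,30,0]],[[-20.8,0,-64.1],[0,36,0]],[[-28,0,-72.9],[0,42,0]],[[-36.1,0,-81],[0,48,0]]]'
python3 - <<'E'
from h import *
o,p,r=pose(); z=r.as_matrix()[:,2]; print(p,np.degrees(np.arctan2(z[1],z[0])),o['joint_pos'],o['ft_force'],o['wrist_torque'])
cv2.imwrite("pics/w8.png",arm.get_image("wrist")[:,:,::-1])
im=arm.get_image("top")[:,:,::-1]
cv2.imwrite("pics/t8.png",cv2.resize(im[100:220,240:400],None,fx=5,fy=5,interpolation=cv2.INTER_CUBIC))
E
```

```text
t: 14.1
tcp_pos: [458.6, -10.2, 39.3]
tcp_rot: [-0.001, 2.221, -2.221]
ft_force: [-0.4, -0.4, 0.9]
gripper_width: 0.291
t: 14.9
tcp_pos: [494.4, 71.7, 39.2]
tcp_rot: [-0.768, -1.724, 1.724]
ft_force: [-1.4, 0.9, 2.5]
gripper_width: 0.299
[494.35832806  71.74084035  39.24138299] -138.11546980139906 [-0.95607103  0.66401971  0.9814039   2.10782707 -0.79614647  0.80044101
 -1.88082227] [-1.40627844  0.90582502  2.53745848] [0.07722466 0.22035239 0.43138124]
```

View pics/w8.png

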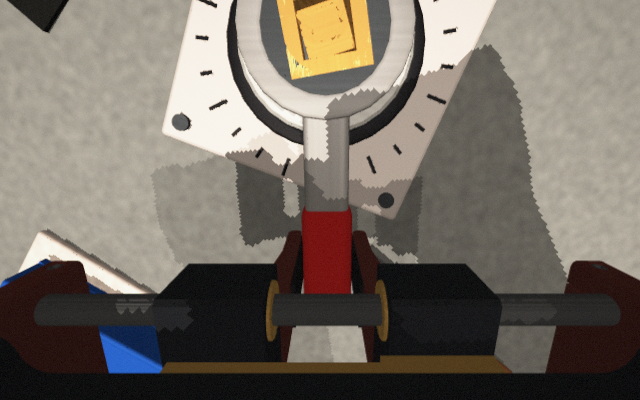

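View pics/t8.png

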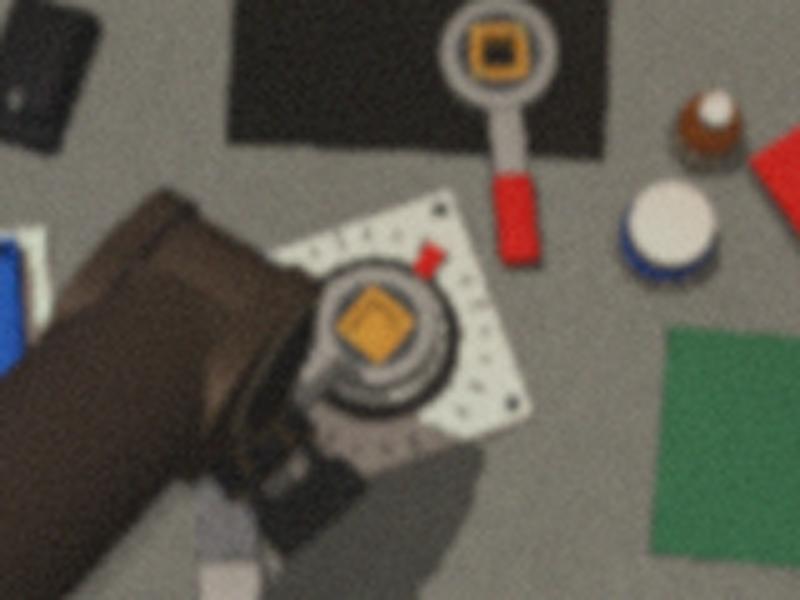

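The top view shows the pointer tip now at (430,258), up and to the right. It was carried clockwise by roughly 40°. I'll now swing back the other way to confirm it spins loose.

```bash
python3 -m handwheel '[[[-0.6,0,11.4],[0,-6,0]],[[-2.4,0,22.7],[0,-12,0]],[[-5.3,0,33.7],[0,-18,0]],[[-9.4,0,44.3],[0,-24,0]],[[-14.6,0,54.5],[0,-30,0]],[[-20.8,0,64.1],[0,-36,0]],[[-28,0,72.9],[0,-42,0]],[[-36.1,0,81],[0,-48,0]]]'
python3 -m handwheel '[[[-0.6,0,11.4],[0,-6,0]],[[-2.4,0,22.7],[0,-12,0]],[[-5.3,0,33.7],[0,-18,0]],[[-9.4,0,44.3],[0,-24,0]],[[-14.6,0,54.5],[0,-30,0]],[[-20.8,0,64.1],[0,-36,0]],[[-20.8,0,64.1],[0,-36,0]],[[-20.8,0,64.1],[0,-36,0]]]'
python3 - <<'E'
from h import *
o,p,r=pose(); z=r.as_matrix()[:,2]; print(p,np.degrees(np.arctan2(z[1],z[0])),o['joint_pos'],o['ft_force'],o['wrist_torque'])
im=arm.get_image("top")[:,:,::-1]
cv2.imwrite("pics/t9.png",cv2.resize(im[100:220,240:400],None,fx=5,fy=5,interpolation=cv2.INTER_CUBIC))
E
```

```text
t: 15.8
tcp_pos: [458.0, -10.8, 39.3]
tcp_rot: [-0.008, 2.218, -2.217]
ft_force: [1.0, 1.1, -0.9]
gripper_width: 0.292
t: 16.6
tcp_pos: [479.0, -74.8, 39.3]
tcp_rot: [-0.603, 1.863, -1.863]
ft_force: [0.5, -2.6, 0.2]
gripper_width: 0.293
[479.0123031  -74.8366981   39.25751147] -54.12294083650426 [-0.40270309  0.48775243  0.58332139  2.12902802 -0.44433469  0.64385738
 -0.45574279] [ 0.53254711 -2.61655533  0.15564345] [-0.51971055  0.20954031 -0.09876334]
```

View pics/t9.png

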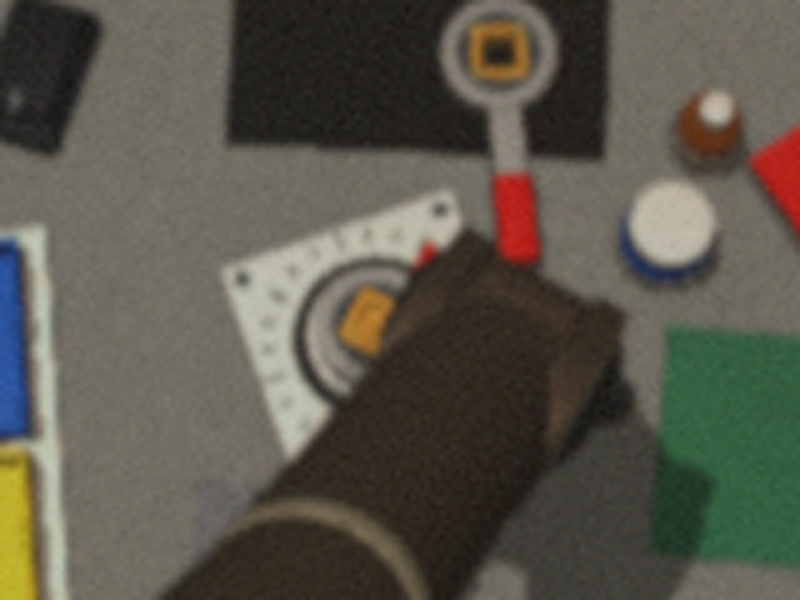

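The pointer stayed at (428,255) through the 84° anticlockwise swing, so it slips anticlockwise and drives clockwise, which means the blue tray. One more clockwise swing gives margin on the 25°.

```bash
python3 -m handwheel '[[[-0.6,0,-11.4],[0,6,0]],[[-2.4,0,-22.7],[0,12,0]],[[-5.3,0,-33.7],[0,18,0]],[[-9.4,0,-44.3],[0,24,0]],[[-14.6,0,-54.5],[0,30,0]],[[-20.8,0,-64.1],[0,36,0]],[[-28,0,-72.9],[0,42,0]],[[-36.1,0,-81],[0,48,0]]]'
python3 -m handwheel '[[[0,0,1.9],[0,-1,0]],[[0,0,3.8],[0,-2,0]],[[-0.1,0,5.7],[0,-3,0]],[[-0.1,0,5.7],[0,-3,0]],[[-0.1,0,5.7],[0,-3,0]],[[-0.1,0,5.7],[0,-3,0]],[[-0.1,0,5.7],[0,-3,0]],[[-0.1,0,5.7],[0,-3,0]]]'
python3 -m handwheel '[[[0,0,0],[0,0,0]],[[0,0,0],[0,0,0]],[[0,0,0],[0,0,0]],[[0,0,0],[0,0,0]],[[0,0,0],[0,0,0]],[[0,0,0],[0,0,0]],[[0,0,0],[0,0,0]],[[0,0,0],[0,0,0]]]' 56
python3 - <<'E'
from h import *
import pickle
o,p,r=pose(); z=r.as_matrix()[:,2]; print(p,np.degrees(np.arctan2(z[1],z[0])),o['joint_pos'],o['ft_force'],o['wrist_torque'])
im=arm.get_image("top")[:,:,::-1]
cv2.imwrite("pics/t10.png",cv2.resize(im[100:220,240:400],None,fx=5,fy=5,interpolation=cv2.INTER_CUBIC))
pickle.dump((arm.get_calibration("wrist"),p,r),open("w10.pkl","wb"))
im=arm.get_image("wrist")[:,:,::-1];cv2.imwrite("pics/w10.png",im)
E
```

```text
t: 17.45
tcp_pos: [460.5, 13.0, 39.3]
tcp_rot: [-0.226, -2.108, 2.109]
ft_force: [1.2, -1.1, -0.8]
gripper_width: 0.291
t: 18.25
tcp_pos: [459.7, 6.7, 39.2]
tcp_rot: [-0.167, -2.14, 2.14]
ft_force: [-2.0, 1.2, 0.9]
gripper_width: 0.291
t: 19.05
tcp_pos: [459.9, 6.8, 39.3]
tcp_rot: [-0.168, -2.14, 2.14]
ft_force: [0.4, -0.1, -0.0]
gripper_width: 0.636
[459.89627738   6.77758631  39.2611309 ] -98.96757961475038 [-0.74998141  0.52097235  0.81124916  2.19500636 -0.62201962  0.66807105
 -1.22450104] [ 0.44282095 -0.13794343 -0.04204833] [ 0.01758908  0.10227815 -0.02579724]
```

View pics/t10.png

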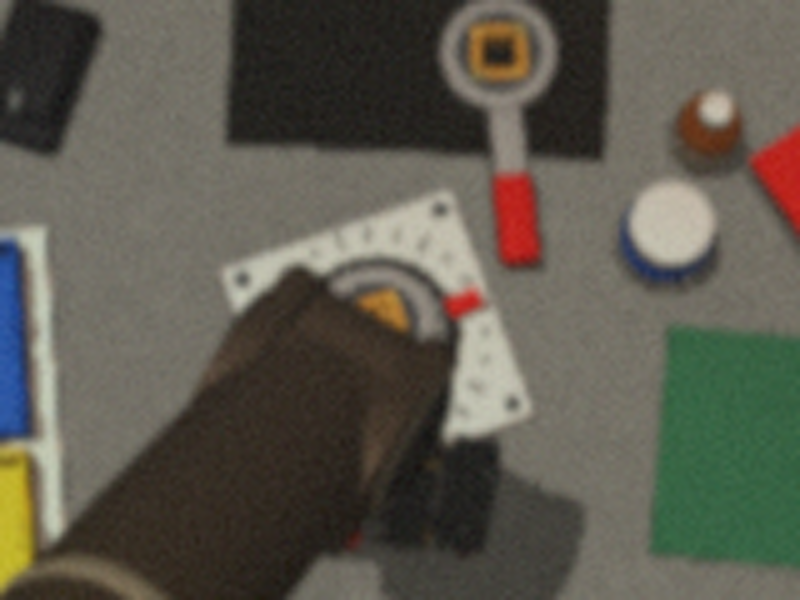

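View pics/w10.png

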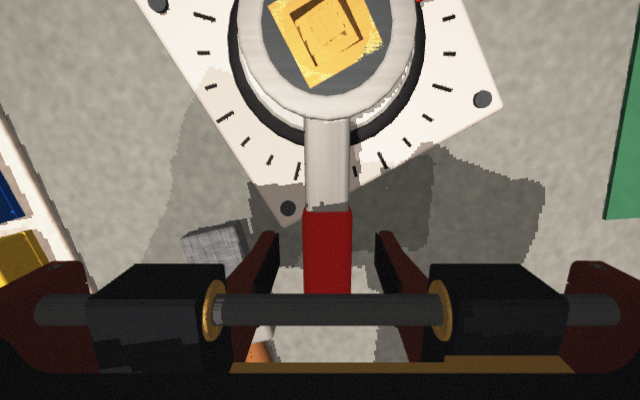

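The pointer is now about 70° clockwise of its start, at (465,302). I'll regrip at the neck and lift.

```bash
python3 -m handwheel '[[[-10,-2,0],[0,0,0]],[[-30,-2,0],[0,0,0]],[[-45,-2,0],[0,0,0]],[[-52,-2,0],[0,0,0]],[[-52,-2,0],[0,0,0]],[[-52,-2,0],[0,0,0]],[[-52,-2,0],[0,0,0]],[[-52,-2,0],[0,0,0]]]' 56
python3 -m handwheel '[[[0,0,0],[0,0,0]],[[0,0,0],[0,0,0]],[[0,0,0],[0,0,0]],[[0,0,0],[0,0,0]],[[0,0,0],[0,0,0]],[[0,0,0],[0,0,0]],[[0,0,0],[0,0,0]],[[0,0,0],[0,0,0]]]' 0 50
python3 -m handwheel '[[[0,-3,0],[0,0,0]],[[0,-7,0],[0,0,0]],[[0,-11,0],[0,0,0]],[[0,-15,0],[0,0,0]],[[0,-19,0],[0,0,0]],[[0,-23,0],[0,0,0]],[[0,-27,0],[0,0,0]],[[0,-31,0],[0,0,0]]]'
python3 - <<'E'
from h import *
o,p,r=pose(); z=r.as_matrix()[:,2]; print(p,np.degrees(np.arctan2(z[1],z[0])),o['ft_force'])
E
```

```text
t: 19.95
tcp_pos: [510.7, -1.1, 41.2]
tcp_rot: [-0.167, -2.14, 2.139]
ft_force: [1.0, 0.4, 0.1]
gripper_width: 0.638
t: 20.75
tcp_pos: [511.2, -1.3, 41.3]
tcp_rot: [-0.168, -2.14, 2.14]
ft_force: [-0.2, 0.6, 0.5]
gripper_width: 0.245
t: 21.55
tcp_pos: [511.2, -1.3, 72.6]
tcp_rot: [-0.168, -2.14, 2.14]
ft_force: [0.2, -0.2, -4.0]
gripper_width: 0.25
[511.24349571  -1.32051785  72.6270203 ] -98.9685203724474 [ 0.21448116 -0.15899537 -3.96872637]
```

```bash
python3 - <<'E'
from h import *
o,p,r=pose(); print(rel(p,r,(552.7,320,130),5.5))
E
```

```text
(array([   9.1,  -57.4, -323.9]), array([   0.  , -104.47,   -0.  ]))
```

```bash
python3 -m handwheel '[[[0,-30,0],[0,0,0]],[[1,-57,-20],[0,-6,0]],[[2,-57,-45],[0,-13,0]],[[3,-57,-75],[0,-20,0]],[[4,-57,-105],[0,-27,0]],[[5,-57,-135],[0,-34,0]],[[6,-57,-165],[0,-41,0]],[[7,-57,-195],[0,-48,0]]]'
python3 - <<'E'
from h import *
o,p,r=pose(); z=r.as_matrix()[:,2]; print(p,np.degrees(np.arctan2(z[1],z[0])),o['joint_pos']); print(rel(p,r,(552.7,320,130),5.5))
E
```

```text
t: 22.35
tcp_pos: [534.7, 193.5, 129.5]
tcp_rot: [-0.652, 1.824, -1.825]
ft_force: [0.7, -1.1, -3.7]
gripper_width: 0.248
[534.6830107 193.4834522 129.4713501] -50.68880076837754 [-0.93529535  0.48109113  0.67825681  1.86960655 -0.37325906  0.9205823
 -0.96694402]
(array([-94.1,  -0.5, -86.5]), array([ -0.  , -56.19,   0.  ]))
```

```bash
python3 -m handwheel '[[[-14,0,-14],[0,-7,0]],[[-28,0,-27],[0,-14,0]],[[-42,0,-40],[0,-21,0]],[[-56,0,-52],[0,-28,0]],[[-68,0,-64],[0,-36,0]],[[-80,0,-75],[0,-44,0]],[[-90,0,-83],[0,-51,0]],[[-94,0,-86.5],[0,-56.2,0]]]'
python3 -m handwheel '[[[0,0,0],[0,0,0]],[[0,0,0],[0,0,0]],[[0,0,0],[0,0,0]],[[0,0,0],[0,0,0]],[[0,0,0],[0,0,0]],[[0,0,0],[0,0,0]],[[0,0,0],[0,0,0]],[[0,0,0],[0,0,0]]]'
python3 - <<'E'
from h import *
import pickle
o,p,r=pose(); z=r.as_matrix()[:,2]; print(p,np.degrees(np.arctan2(z[1],z[0])),o['joint_pos'])
pickle.dump((arm.get_calibration("wrist"),p,r),open("w11.pkl","wb"))
im=arm.get_image("wrist")[:,:,::-1];cv2.imwrite("pics/w11.png",im)
E
```

```text
t: 23.15
tcp_pos: [553.2, 320.1, 129.1]
tcp_rot: [-1.254, 1.137, -1.137]
ft_force: [0.3, 0.5, -3.6]
gripper_width: 0.249
t: 23.95
tcp_pos: [553.3, 318.8, 129.3]
tcp_rot: [-1.251, 1.142, -1.142]
ft_force: [0.0, 0.1, -3.2]
gripper_width: 0.25
[553.30448039 318.77909413 129.30201185] 5.224876093662647 [-0.87871762  0.54333022  0.40138726  1.67963471 -0.24757367  0.96897868
 -0.29693279]
```

View pics/w11.png

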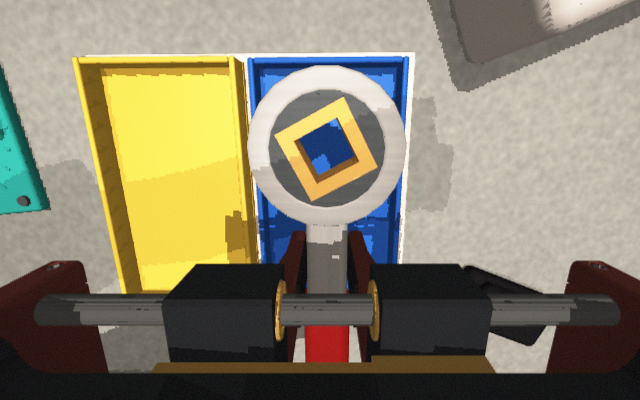

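The blue tray lies under the head, with its far rim corners at (248,57) and (410,56). I'll measure the centring.

```bash
python3 - <<'E'
from h import *
import pickle
np.set_printoptions(precision=1,suppress=True)
c,p,r=pickle.load(open("w11.pkl","rb"))
A=px2w(c,(248.5,57.5),36);B=px2w(c,(409.5,56),36);C=px2w(c,(401,262),36);D=px2w(c,(258,262),36)
print(A,B,C,D,np.linalg.norm(A-B))
d=B-A;print("short ang",np.degrees(np.arctan2(d[1],d[0])));d=C-B;print("long",np.degrees(np.arctan2(d[1],d[0])));d=D-A;print("long",np.degrees(np.arctan2(d[1],d[0])))
m=(A+B)/2
for a in (-84.8,): u=np.array([np.cos(np.radians(a)),np.sin(np.radians(a)),0]);print("centre",m+112.5*u)
h=px2w(c,(327,146),150);print("head",h)
im=cv2.imread("pics/w11.png");cv2.imwrite("pics/c11.png",cv2.resize(im[40:280,230:430],None,fx=2.5,fy=2.5))
E
```

```text
[481.2 433.3  36. ] [606.4 445.9  36. ] [627.2 270.9  36. ] [494.  258.7  36. ] 125.83762277154904
short ang 5.707949675848439
long -83.20722862769865
long -85.79656476670212
centre [554.  327.6  36. ]
head [547.6 379.7 150. ]
```

View pics/c11.png

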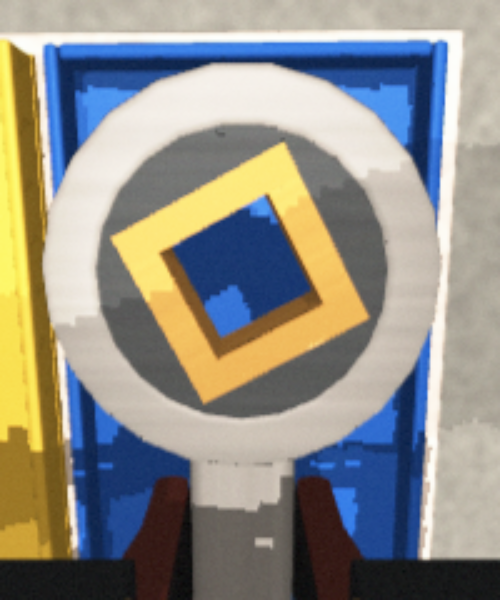

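```bash
python3 -m handwheel '[[[0,15,1.5],[0,0,0]],[[0,35,1.5],[0,0,0]],[[0,55,1.5],[0,0,0]],[[0,72,1.5],[0,0,0]],[[0,86,1.5],[0,0,0]],[[0,96,1.5],[0,0,0]],[[0,103,1.5],[0,0,0]],[[0,107,1.5],[0,0,0]]]'
python3 -m handwheel '[[[0,1,0],[0,0,0]],[[0,2,0],[0,0,0]],[[0,3,0],[0,0,0]],[[0,4,0],[0,0,0]],[[0,5,0],[0,0,0]],[[0,5.5,0],[0,0,0]],[[0,6,0],[0,0,0]],[[0,6,0],[0,0,0]]]'
```

```text
t: 24.8
tcp_pos: [554.8, 318.8, 21.7]
tcp_rot: [-1.251, 1.142, -1.142]
ft_force: [0.8, -0.6, -3.2]
gripper_width: 0.248
t: 25.6
tcp_pos: [554.8, 319.0, 16.4]
tcp_rot: [-1.251, 1.142, -1.142]
ft_force: [-1.1, 0.6, -2.0]
gripper_width: 0.244
```

```bash
python3 -m handwheel '[[[0,0.4,0],[0,0,0]],[[0,0.8,0],[0,0,0]],[[0,1,0],[0,0,0]],[[0,1,0],[0,0,0]],[[0,1,0],[0,0,0]],[[0,1,0],[0,0,0]],[[0,1,0],[0,0,0]],[[0,1,0],[0,0,0]]]'
```

```text
t: 26.4
tcp_pos: [554.9, 318.9, 16.2]
tcp_rot: [-1.25, 1.142, -1.141]
ft_force: [-2.8, -1.6, 7.1]
gripper_width: 0.244
```

Resting on the floor. I'll release and rise.

```bash
python3 -m handwheel '[[[0,0,0],[0,0,0]],[[0,0,0],[0,0,0]],[[0,0,0],[0,0,0]],[[0,0,0],[0,0,0]],[[0,0,0],[0,0,0]],[[0,0,0],[0,0,0]],[[0,-2,0],[0,0,0]],[[0,-5,0],[0,0,0]]]' 46
python3 -m handwheel '[[[0,-8,0],[0,0,0]],[[0,-25,0],[0,0,0]],[[0,-50,0],[0,0,0]],[[0,-80,0],[0,0,0]],[[0,-110,0],[0,0,0]],[[0,-140,0],[0,0,0]],[[0,-160,0],[0,0,0]],[[0,-160,0],[0,0,0]]]'
python3 - <<'E'
from h import *
im=arm.get_image("wrist")[:,:,::-1];cv2.imwrite("pics/w12.png",im)
im=arm.get_image("scene")[:,:,::-1];cv2.imwrite("pics/s12.png",cv2.resize(im[120:330,170:500],None,fx=2.4,fy=2.4))
E
```

```text
t: 27.2
tcp_pos: [554.7, 318.8, 20.3]
tcp_rot: [-1.251, 1.142, -1.142]
ft_force: [-0.3, -0.5, -0.0]
gripper_width: 0.522
t: 28.0
tcp_pos: [556.6, 319.6, 185.1]
tcp_rot: [-1.244, 1.14, -1.142]
ft_force: [0.6, 0.3, -0.1]
gripper_width: 0.526
```

View pics/w12.png

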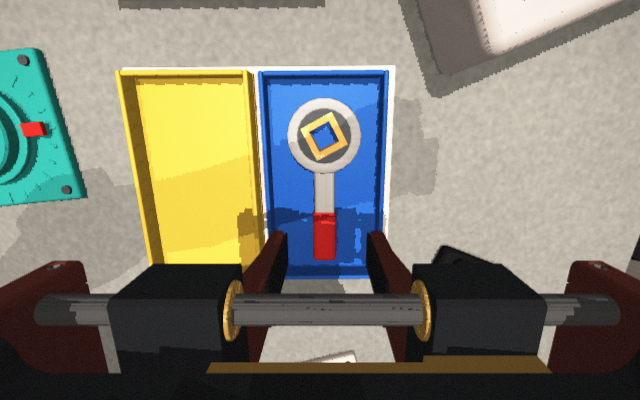

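View pics/s12.png

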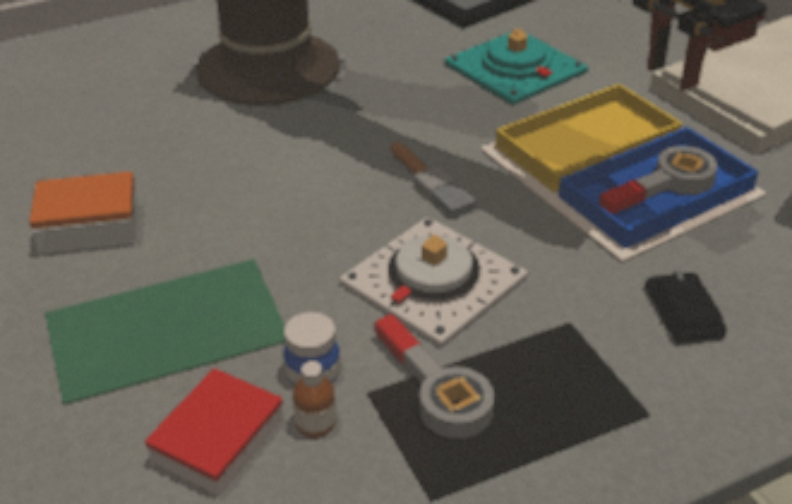

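The spanner lies flat and fully inside the blue tray: head (324,135) and grip end (324,258) in the wrist view, clear of every wall. The other objects look unmoved in the scene view.

```bash
python3 -c "
from cell import arm
print(arm.close_job())"
```

```text
the job is handed in; nothing more can be done
None
```

The spanner from the green mat drives clockwise seen from above, and it now lies flat in the blue tray. I handed the job in at about 28 s of the 72 s allowed.

- **Fit on the stand:** I took it by the neck and lowered it onto the brass square. The contact force came when its underside was level with the pedestal top, and I let go there.
- **Swing test:** Held by the red grip, a 48° clockwise swing carried the red pointer about 32–35°. An 84° swing back left the pointer where it was. A second clockwise swing brought it to about 70° in all, as read from the top camera.
- **Placing:** I laid it down to a light contact of about 7 N, opened the fingers and rose clear.
- **Last checks:** The final pictures showed the spanner wholly inside the blue tray. The look-alike and the other objects appeared unmoved by eye, and the gripper was touching nothing.

No check failed. The camera estimates of positions differed by up to about 3 mm.

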